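Trip a hidden tray latch with a release pin and slide the tray across

ROBOT

A 7-joint arm with a two-finger parallel gripper is mounted at the origin on a cart in front of the work surface, level with it; the furniture and walls round the work are solid. World frame = base frame: x ahead of the robot, y to its left, z up, the work surface at z = 0. Lengths are in m, angles in rad, forces in N, time in s.
With the tool pointing down it reaches from about 0.425 to 0.925 m from the base axis. Payload 6.8 kg.
Tool frame: the origin (TCP) lies between the finger pads; the fingertips stand 17 mm ahead of it and the grasp point (between the pads) lies 2 mm behind it (env.finger_overhang is the distance from the TCP to the fingertips, in m); x points along the fingers, y is the direction in which the jaws open and shut, and the axes are right-handed (so a half turn about x gives the same grasp; the last joint's range is limited). The gripper opens to 88 mm and grips with 3 to 60 N. Pads are 20 mm wide; open, the fingers measure 115 mm over their backs; the gripper's body (75 mm by 178 mm) begins 61 mm behind the grasp point.
Start: joints at [1.013, 0.477, 0.022, 1.555, -0.011, 1.109, -0.083], TCP at [0.293, -0.608, 0.24] pointing down, gripper open.
Joint ranges: [-2.96, 2.96], [-0.34, 2.1], [-1.41, 1.46], [0.24, 2.44], [-1.37, 4.51], [0.17, 1.92], [-2.96, 2.96]. Speed limits (rad/s): [2.39, 2.39, 3.14, 3.14, 3.14, 3.14, 3.14].

INTERFACE

Orientations are given as a unit quaternion [w, x, y, z].
In Python, from workcell import env gives the robot as it stands. The module is installed in compiled form; this text tells all that it offers.
- The arm moves only by the tool drive_tool, never from a script. Its argument "commands" is a list of rows, each an object with "dp": the shift along the tool's x, y, z in m, a list of three; "angular": the turn, a rotation vector about the tool's x, y, z in rad, a list of three. A call has 1 to 12 rows; each row is the pose to reach, as a shift and turn from the pose commanded when the call began, along the tool's axes at that moment; what a row does not reach only later rows make up. A row lasts 1/8 s, in which the tool goes at most 62.5 mm and 10.7 degrees, less where a joint would pass 70% of its speed; a pose out of reach is approached as far as the arm can. A call with a gripper value outside its range is refused whole. "gripper" is the closure, from 0 (fully open) to 1 (shut), set as the call begins (left out, the last holds). The fingers move at their own pace and stop on an object; "grip_force" is the grip in N (left out, the last holds). Time passes only in rows, so rows that repeat a pose let the fingers close. It gives the time, the measured TCP pose, the force and the opening at its end, in the units of the state.
- env.get_obs(): the state, without advancing time (a new reading comes with each control period).
- env.read_camera(name): name is "scene" or "top" or "wrist"; returns a dict with "image" (400x640x3 uint8, red, green, blue), "camera_matrix" (3x3 intrinsics, pixels), "T" (4x4, takes a point from camera to world coordinates); the wrist camera has in their place "T_tool_cam" (4x4, takes a point from camera to tool coordinates, whose origin is the TCP and whose axes are the tool frame's). Camera axes: x right, y down, z forward; pixel columns grow to the right and rows downward; lengths in m; the calibration is good to about 2 mm. The wrist camera is an equidistant fisheye: a pixel r from the principal point sees the ray r / f radians off the axis. A picture is of the moment at which its call begins: read the wrist's pose just before it. There is no depth.
- env.sign_off(): hands the job in, once; it reports no verdict.
Trained networks look in the newest picture that a camera, given by its name, has taken for a name from the list of things; names that differ only in an ending like _2 or _b are one class to them, and where a whole thing is asked for, a point or a joint stands for the part that bears it (a point fixed in the world has none). Each returns a list of dicts, best first, with "p" (0 to 1); they miss things now and then, are a little off and sometimes report something else, mostly with a low value. They report only what shows in the picture. A call takes as long as a camera call.
- env.spot_in(name, camera): "uv" ([column, row] in pixels, amid what is visible of it).
- env.tip_of(name, camera): "uv" ([column, row] in pixels: a listed point, or the origin of a listed thing).
The state is a dict: "time": time; "qpos": joint angles; "qd": joint speeds; "joint_torque": joint torques, N m; "position": TCP position; "orientation": TCP orientation; "force": force on the tool from outside, world axes, zero at the start; "torque": the same for the moment, N m; "opening": opening from 0.0 (shut) to 1.0 (fully open).
Only numpy, scipy, OpenCV 4.12 (cv2) and the standard library are available. Lean on these libraries where they do the work, as an engineer would, in place of code of your own. Each camera call takes 0.05 s, during which the arm holds its last target. There are 200 camera calls.

TASK

Take the orange-handled release pin from its stand and push it down through the yellow-ringed hole in the blue hood to trip the hidden latch, so that the red tray springs out; the pin goes back upright into its stand. Slide the red tray, with its dish still in it, across the gap onto the low flat ledge of the wooden rest until its front is squarely up against the rest's raised back strip (a finger's width at most), and let go. Never lift the tray clear of the surface or let it sag into the gap, and do not disturb the other things.

Things in the scene. Friction and masses are not known exactly. Their poses are not given: they have to be found in the camera images.
- dock: Fixed tray dock, 215 x 92 mm: grey base, steel deck 32.5 mm high, blue hood (94 x 96 mm, top 97.5 mm high) over its rear. Origin under the middle of the deck's front edge; its -x axis is the way the tray comes out, z up. Hood front at x 0.122. Guide rails 14 mm above the deck run along both sides from x 0.017 and leave the tray 3 mm side play.
- dock_hole (a point): Middle of the yellow-ringed 14 mm access hole, at the upper face of the hood's top plate (6 mm thick), at x 0.192 in the dock's frame. 26 mm below this point is the springy tail of the latch pawl: pushed down about 9 mm (5 to 12 N) it releases the tray, after about 13 mm it is at its stop. Axes as the dock's.
- pawl (a joint): Angle of the hidden spring pawl (rad): 0 hooked over the tray's rear wall, releases the tray at about 0.4, stop at 0.55; springs back to 0.
- pin_handle (a point): Middle of the release pin's orange round upright handle (18 mm diameter, 55 mm long). Below the handle a 24 mm flange 4 mm thick, then a steel shank 8 mm in diameter and 55 mm long with a pointed end. z points from tip to handle; the tip lies 86.5 mm below this point. About 90 g.
- pin_tip (a point): Lower end of the release pin.
- stand_hole (a point): Mouth of the hole in the fixed wooden pin stand (56 x 56 x 62 mm high), 13 mm wide with a chamfer, 58 mm deep. The pin hangs in it upright with its flange resting on the stand's top, where this point lies (so its tip is 55 mm below this point).
- tray_center (a point): Centre of the red tray (110 mm along x, 72 mm along y, walls 28 mm high, about 0.2 kg), 14 mm above its underside. Its own -x end is its front and leaves the dock first, z up. Locked, it lies at x 0.099 in the dock's frame, its rear 33 mm under the hood; tripped, a damped spring slides it 60 mm out in about half a second.
- tray_grip (a point): Point for grasping on the black grip block at the tray's front end: the block is 14 mm (x) by 30 mm (y) and stands 24 mm above the walls, 52 mm above the tray's underside; this point is 40 mm above the underside and 44 mm ahead (-x) of the tray's centre. The tray's front face is 11 mm further ahead.
- wood_rest: Fixed wooden rest beside the dock, 250 x 120 mm, origin under its middle, z up. In its frame the flat ledge, 30.3 mm high (2 mm below the dock's deck), spans x -0.128 to 0.037, y -0.060 to 0.036; at y 0.036 stands the raised back strip, 18 mm above the ledge, at x 0.037 a raised block, 23 mm above it. The gap from the deck to the ledge's edge (y -0.060) is 15 to 45 mm.
- lever_press: Fixed lever press on the left, 213 x 166 mm, its upright lever with a black ball reaching 440 mm high: pass over or round it. Origin under its middle.
- post_shelf: Fixed wall shelf over the back right of the worktop: a board 220 x 420 mm, its underside 512 mm above the worktop, its front edge 110 mm nearer the robot than this origin: keep the arm's wrist in front of it.
- findings_dish: Round dish of metal findings, 58 mm wide, 14 mm high, lying loose in the tray behind the grip block; origin under its middle.
- black_tin: Open black tin, 79 mm wide, 36 mm high; bystander; origin under its middle.
- bottle: Yellow-green squeeze bottle, 36 mm wide, 119 mm high; bystander; origin under its middle.
- bur_stand: Wooden stand with steel burs, 45 x 90 x 50 mm; bystander; origin under its middle.
- pumice_pot: White pot, 71 mm wide, 43 mm high; bystander; origin under its middle.
- round_stake: Round dark steel bench block, 64 mm wide, 17 mm high; bystander; origin under its middle.
- steel_snips: Bare steel snips, 55 x 152 x 10 mm; bystander; origin under its middle.

How it is judged:
By the outcome, as a careful person would: the job done as asked, in the order asked, and still so for the second after the job is handed in, with the robot touching nothing.
It also fails if it takes over 69 s, if anything falls off the work surface, if the arm or the gripper's body presses on something with over 40 N, if the wrist force passes 120 N, or if a joint passes its speed limit or range.

## Working session

There is one attempt and no reset: what is moved stays moved. The work goes in short steps, Python scripts to look and compute and a tool call to move; the robot and the scene stay as the last step left them, time stands still between calls to the robot, and variables do not carry over. Pictures are saved under pics/ and viewed, about 8 in all and at most 12, crops included, and the job is handed in when it is done.

Besides the shell and the picture viewer there is one more tool, called after "Emit:" in YAML: its name, and indented under it one key for each argument. drive_tool: Moves the arm, as the interface text tells. Its arguments: {"type":"object","properties":{"commands":{"type":"array"},"gripper":{"type":"number"},"grip_force":{"type":"number"}},"required":["commands"]}

```bash
mkdir -p pics
cat > h.py <<'E'
import numpy as np, cv2
from workcell import env
from scipy.spatial.transform import Rotation as R
def rot(q): return R.from_quat([q[1],q[2],q[3],q[0]]).as_matrix()
def ray(uv,cam,d,st=None):
    K=d['camera_matrix']; x=(uv[0]-K[0,2])/K[0,0]; y=(uv[1]-K[1,2])/K[1,1]
    if cam=='wrist':
        r=np.hypot(x,y); s=np.sin(r)/r if r>1e-9 else 1; v=np.array([x*s,y*s,np.cos(r)])
        Tt=np.eye(4); Tt[:3,:3]=rot(st['orientation']); Tt[:3,3]=st['position']; T=Tt@d['T_tool_cam']
    else: v=np.array([x,y,1.]); T=d['T']
    v=T[:3,:3]@v; return T[:3,3],v/np.linalg.norm(v)
def at_z(o,v,z): return o+v*(z-o[2])/v[2]
def tri(rays):
    A=np.zeros((3,3));b=np.zeros(3)
    for o,v in rays:
        P=np.eye(3)-np.outer(v,v);A+=P;b+=P@o
    p=np.linalg.solve(A,b); return p,[np.linalg.norm(np.cross(p-o,v)) for o,v in rays]
def snap(cam,fn=None):
    st=env.get_obs(); d=env.read_camera(cam)
    if fn: cv2.imwrite('pics/'+fn,d['image'][:,:,::-1])
    return st,d
E
cat > a.py <<'E'
from h import *
np.set_printoptions(precision=4,suppress=True)
o=env.get_obs(); print(o['position'],o['orientation'],o['time'],env.finger_overhang,o['force'])
D={c:snap(c,c+'0.png') for c in('scene','top')}
for c in D: print(c,D[c][1]['T'][:3,3])
for n in ['dock','dock_hole','pin_handle','stand_hole','tray_center','tray_grip','wood_rest','lever_press','post_shelf','findings_dish','black_tin','bottle','bur_stand','pumice_pot','round_stake','steel_snips']:
    rs=[];s=''
    for c in D:
        t=env.tip_of(n,c)
        if t: rs.append(ray(t[0]['uv'],c,D[c][1])); s+=f" {c} {np.round(t[0]['uv'],1)} p{t[0]['p']:.2f} z0:{at_z(*rs[-1],0)[:2]}"
    if len(rs)==2: p,e=tri(rs); s+=f' TRI {p} e{e[0]*1000:.1f}mm'
    print(n,s)
E
python3 a.py; python3 -c "
import cv2,numpy as np
print(1)"
```

```text
[ 0.2932 -0.6074  0.2387] [-0.1571 -0.6891 -0.1583  0.6895] 0.0 0.017 [-0.2126  0.2937 -0.0859]
scene [-0.292   0.8266  1.0355]
top [0.3138 0.0313 1.5732]
dock  scene [350.8 251. ] p0.80 z0:[ 0.5328 -0.1008] top [343.8 215. ] p0.59 z0:[ 0.5255 -0.0954] TRI [ 0.5253 -0.094   0.0083] e1.2mm
dock_hole  scene [397.5 208.3] p0.79 z0:[ 0.5824 -0.3978] top [398.3 222.8] p0.76 z0:[ 0.4983 -0.318 ] TRI [ 0.4945 -0.291   0.0955] e9.4mm
pin_handle  scene [308.  282.8] p0.71 z0:[0.5188 0.0985] top [280.9 227.3] p0.53 z0:[0.4697 0.1588] TRI [0.4613 0.1519 0.0749] e1.3mm
stand_hole  scene [309.6 291.7] p0.92 z0:[0.4882 0.1201] top [279.6 232.7] p0.77 z0:[0.4477 0.1633] TRI [0.4436 0.1591 0.058 ] e1.1mm
tray_center  scene [375.2 227.1] p0.57 z0:[ 0.5632 -0.2541] top [372.8 220.5] p0.62 z0:[ 0.5055 -0.2139] TRI [ 0.5062 -0.1983  0.0595] e10.1mm
tray_grip  scene [368.7 225.4] p0.79 z0:[ 0.585 -0.245] top [358.7 216.2] p0.76 z0:[ 0.5219 -0.1563] TRI [ 0.5075 -0.1466  0.0938] e2.4mm
wood_rest 
lever_press  scene [310.3 288.7] p0.22 z0:[0.4959 0.1103]
post_shelf  top [279.6 231.4] p0.40 z0:[0.453  0.163
[... 183 characters left out ...]
 z0:[0.5606 0.1236] top [290.5 207.3] p0.77 z0:[0.5524 0.1226] TRI [0.5542 0.1246 0.0043] e3.4mm
bottle  scene [248.6 297.5] p0.57 z0:[0.5909 0.2637] top [255.6 198.6] p0.48 z0:[0.5851 0.2663] TRI [0.585  0.2662 0.0058] e1.1mm
bur_stand  top [256.9 194.6] p0.74 z0:[0.6019 0.2617]
pumice_pot  scene [368.2 206.4] p0.82 z0:[ 0.6629 -0.3294] top [396.9 181.2] p0.65 z0:[ 0.6716 -0.3146] TRI [ 0.6638 -0.318   0.0062] e8.0mm
round_stake  scene [393.6 277.5] p0.72 z0:[ 0.3592 -0.1051] top [341.8 254.3] p0.46 z0:[ 0.3664 -0.0888] TRI [ 0.3599 -0.0927  0.0086] e7.7mm
steel_snips  scene [362.6 291.7] p0.64 z0:[0.3825 0.0075] top [317.6 250.6] p0.55 z0:[0.3791 0.0085] TRI [0.3798 0.0092 0.0029] e1.0mm
1
```

View pics/scene0.png

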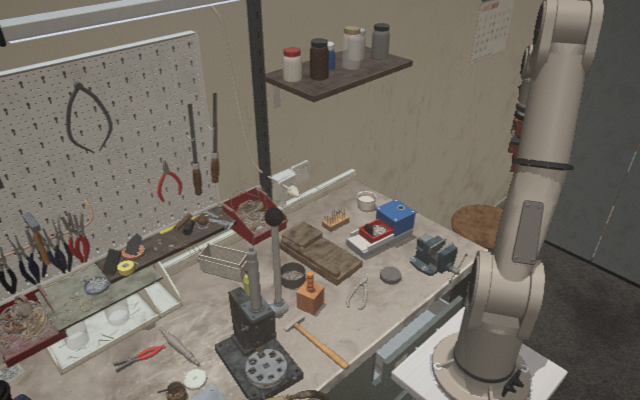

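View pics/top0.png

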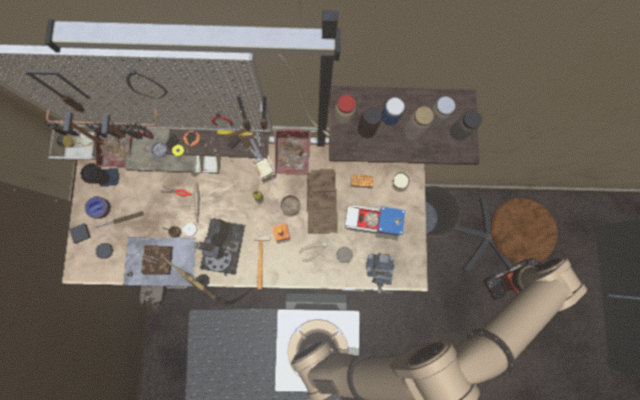

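The scene view shows the press lever's ball at (273,215), the pin stand at (310,297), the dock at (380,230) and the wooden rest at (320,250). In the top view the tray comes out towards +y, onto the rest at (321,200).

```bash
cat >> h.py <<'E'
np.set_printoptions(precision=4,suppress=True)
def tgt(yaw):  # tool x down, jaw (tool y) along world yaw
    x=np.array([0,0,-1.]); y=np.array([np.cos(yaw),np.sin(yaw),0]); return np.stack([x,y,np.cross(x,y)],1)
def plan(p,yaw,st=None):
    st=st or env.get_obs(); Rc=rot(st['orientation']); 
    dp=Rc.T@(np.array(p)-st['position']); w=R.from_matrix(Rc.T@tgt(yaw)).as_rotvec()
    print('->',p,'dp',dp.round(4),'ang',w.round(4),'t',st['time'])
E
python3 - <<'E'
from h import *
st,d=snap('scene'); print('ball',at_z(*ray((273,215),'scene',d),.43))
print(at_z(*ray((281,306),'scene',d),.03))
st,w=snap('wrist','w0.png'); print(w['T_tool_cam'],w['camera_matrix']); print(rot(st['orientation']))
for y in (0,np.pi,-.15,np.pi-.15): plan([.5,-.2,.33],y)
E
```

```text
ball [0.3804 0.318  0.43  ]
[0.4787 0.2348 0.03  ]
[[ 0.0012 -0.2631  0.9648 -0.1454]
 [ 1.      0.0007 -0.0011 -0.0008]
 [-0.0004  0.9648  0.2631 -0.0714]
 [ 0.      0.      0.      1.    ]] [[309.7069   0.     321.5875]
 [  0.     309.7069 200.2429]
 [  0.       0.       1.    ]]
[[ 0.      0.4348 -0.9005]
 [-0.     -0.9005 -0.4348]
 [-1.      0.     -0.    ]]
-> [0.5, -0.2, 0.33] dp [-0.0903 -0.2775 -0.3633] ang [-1.121   0.     -0.0001] t 1.8
-> [0.5, -0.2, 0.33] dp [-0.0903 -0.2775 -0.3633] ang [ 2.0205 -0.0001 -0.    ] t 1.8
-> [0.5, -0.2, 0.33] dp [-0.0903 -0.2775 -0.3633] ang [-0.971   0.     -0.0001] t 1.8
-> [0.5, -0.2, 0.33] dp [-0.0903 -0.2775 -0.3633] ang [ 2.1705 -0.0001 -0.    ] t 1.8
```

Emit:
drive_tool:
  commands:
    - {"dp": [-0.09, -0.278, -0.363], "angular": [-0.97, 0, 0]}
    - {"dp": [-0.09, -0.278, -0.363], "angular": [-0.97, 0, 0]}
    - {"dp": [-0.09, -0.278, -0.363], "angular": [-0.97, 0, 0]}
    - {"dp": [-0.09, -0.278, -0.363], "angular": [-0.97, 0, 0]}
    - {"dp": [-0.09, -0.278, -0.363], "angular": [-0.97, 0, 0]}
    - {"dp": [-0.09, -0.278, -0.363], "angular": [-0.97, 0, 0]}
    - {"dp": [-0.09, -0.278, -0.363], "angular": [-0.97, 0, 0]}
    - {"dp": [-0.09, -0.278, -0.363], "angular": [-0.97, 0, 0]}
    - {"dp": [-0.09, -0.278, -0.363], "angular": [-0.97, 0, 0]}

```text
time: 2.92
position: [0.5007, -0.1973, 0.3303]
orientation: [0.463, 0.536, 0.462, -0.535]
force: [-0.5, -0.9, 0.1]
opening: 1.005
```

```bash
cat > look.py <<'E'
from h import *
import sys,json
fn=sys.argv[1]; names=sys.argv[2].split(',')
st,d=snap('wrist',fn); print(st['position'],st['time'],st['force'])
L=json.load(open('rays.json')) if __import__('os').path.exists('rays.json') else {}
Z={'dock':.0,'dock_hole':.0975,'tray_center':.0465,'tray_grip':.0725,'stand_hole':.062,'pin_handle':.0935,'wood_rest':0.,'findings_dish':.035,'pin_tip':.1}
for n in names:
    t=env.tip_of(n,'wrist')
    for k in t[:1]:
        r=ray(k['uv'],'wrist',d,st); L.setdefault(n,[]).append([list(r[0]),list(r[1])])
        print(n,np.round(k['uv'],1),round(k['p'],2),'atZ',at_z(*r,Z.get(n,0)),'TRI' if len(L[n])>1 else '',*(tri([(np.array(a),np.array(b)) for a,b in L[n][-2:]]) if len(L[n])>1 else []))
json.dump(L,open('rays.json','w'))
plan(st['position']+[0,.25,0],np.deg2rad(-8.6),st)
E
python3 look.py w1.png dock,dock_hole,tray_center,tray_grip,findings_dish,wood_rest
```

```text
[ 0.5007 -0.1973  0.3303] 2.925 [-0.5207 -0.8874  0.076 ]
dock [322.6 101.7] 0.69 atZ [ 0.5157 -0.1008  0.    ] 
dock_hole [329.9 245.1] 0.77 atZ [ 0.4976 -0.2898  0.0975] 
tray_grip [325.2 141.5] 0.71 atZ [ 0.5107 -0.1564  0.0725] 
findings_dish [327.7 170.3] 0.85 atZ [ 0.5083 -0.201   0.035 ] 
wood_rest [229.1 115.4] 0.44 atZ [ 0.3687 -0.0965  0.    ] 
-> [0.5007 0.0527 0.3303] dp [ 0.     -0.0364 -0.2473] ang [ 0.004  -0.0003 -0.0015] t 2.925
```

View pics/w1.png

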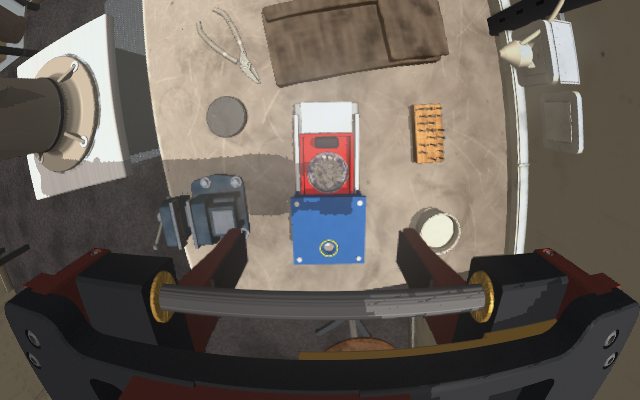

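The wrist view shows the dock hole ring at (329,247), the grip block at (326,142), and the dish at (328,172). The rest spans x 265–447 and y 0–87, with its raised block on the right and its back strip at the top. I'm moving on towards the pin to get a second view.

Emit:
drive_tool:
  commands:
    - {"dp": [0.0, -0.08, -0.268], "angular": [0, 0, 0]}
    - {"dp": [0.0, -0.08, -0.268], "angular": [0, 0, 0]}
    - {"dp": [0.0, -0.08, -0.268], "angular": [0, 0, 0]}
    - {"dp": [0.0, -0.08, -0.268], "angular": [0, 0, 0]}
    - {"dp": [0.0, -0.08, -0.268], "angular": [0, 0, 0]}
    - {"dp": [0.0, -0.08, -0.268], "angular": [0, 0, 0]}

```text
time: 4.03
position: [0.4604, 0.0791, 0.3299]
orientation: [0.462, 0.536, 0.462, -0.535]
force: [0.4, -1.3, 0.1]
opening: 1.001
```

```bash
python3 look.py w2.png dock,dock_hole,tray_grip,wood_rest,pin_handle,stand_hole; python3 -c "
import cv2;i=cv2.imread('pics/w2.png');cv2.imwrite('pics/w2z.png',cv2.resize(i[40:400,190:640],None,fx=1.6,fy=1.6,interpolation=2))"
```

```text
[0.4604 0.0791 0.3299] 4.025 [ 0.3946 -1.257   0.1202]
dock [370.6 264.6] 0.6 atZ [ 0.5179 -0.103   0.    ] TRI [ 0.5165 -0.1009  0.0042] [np.float64(0.0009043255898017111), np.float64(0.0009043255898014004)]
tray_grip [373.8 313.9] 0.96 atZ [ 0.5088 -0.155   0.0725] TRI [ 0.5099 -0.1567  0.0701] [np.float64(0.0008560730937274693), np.float64(0.0008560730937276708)]
wood_rest [370.7 326.6] 0.27 atZ [ 0.5077 -0.2401  0.    ] TRI [ 0.4617 -0.0962  0.1997] [np.float64(0.03471014687246352), np.float64(0.03471014687246353)]
pin_handle [390.3  45.2] 0.74 atZ [0.5678 0.2322 0.0935] 
stand_hole [304.9 116.4] 0.94 atZ [0.4485 0.1564 0.062 ] 
-> [0.4604 0.3291 0.3299] dp [ 0.0001 -0.0366 -0.2473] ang [ 0.003  -0.0003 -0.0004] t 4.025
```

View pics/w2.png

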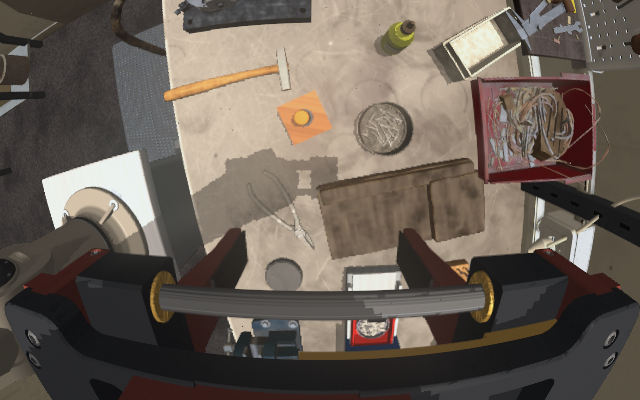

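Pin handle seen from above at (302,117); the network's "pin_handle" (390,45) is the bottle. Rest corners are near (331,258) and (484,236). I'll enlarge crops of the rest and the dock.

```bash
python3 -c "
import cv2,numpy as np
a=cv2.imread('pics/w2.png')[150:270,310:500];b=cv2.imread('pics/w1.png')[90:270,280:380]
a=cv2.resize(a,None,fx=3,fy=3,interpolation=2);b=cv2.resize(b,None,fx=2.2,fy=2.2,interpolation=2)
c=np.zeros((400,800,3),np.uint8);c[:360,:570]=a;c[:396,575:795]=b;cv2.imwrite('pics/c1.png',c)"
```

```text
(no output)
```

View pics/c1.png

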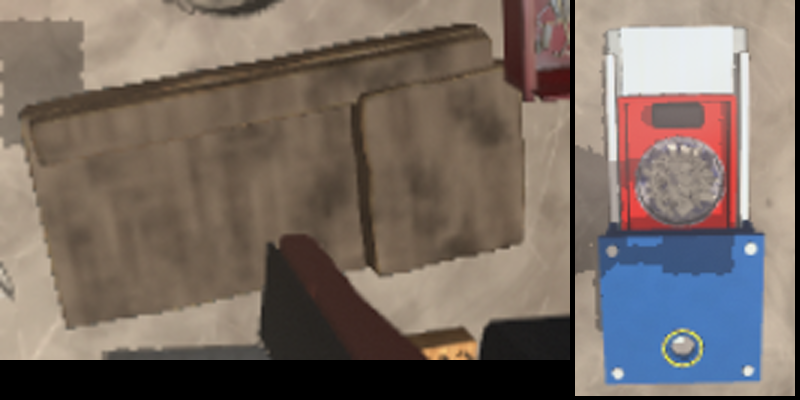

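```bash
cat > m.py <<'E'
from h import *
d=dict(camera_matrix=np.array([[309.7069,0,321.5875],[0,309.7069,200.2429],[0,0,1]]),T_tool_cam=np.array([[ 0.0012,-0.2631,0.9648,-0.1454],[1,0.0007,-0.0011,-0.0008],[-0.0004,0.9648,0.2631,-0.0714],[0,0,0,1]]))
q=env.get_obs()['orientation']
s1=dict(position=np.array([.5007,-.1973,.3303]),orientation=q); s2=dict(position=np.array([.4604,.0791,.3299]),orientation=q)
def a(st,cx,cy,z,rest):
    uv=(cx/3+310,cy/3+150) if rest else ((cx-575)/2.2+280,cy/2.2+90)
    p=at_z(*ray(uv,'wrist',d,st),z); return p
for n,cx,cy,z in [('LFl',68,327,.0303),('LFr',370,268,.0303),('strFl',40,165,.0483),('strFr',352,105,.0483),('strBl',24,118,.0483),('strBr',475,27,.0483),('blkbot',372,272,.0303),('blktop',358,97,.0533),('blkFL',385,273,.0533),('blkFR',522,242,.0533)]: print(n,a(s2,cx,cy,z,1))
print('dock')
for n,cx,cy,z in [('deckL',622,29,.0325),('deckR',733,31,.0325),('railL',615,55,.0465),('railL2',616,222,.0465),('railR',743,53,.0465),('railR2',743,222,.0465),('hFL',598,232,.0975),('hFR',765,234,.0975),('hRL',607,383,.0975),('hRR',760,380,.0975),('ring',683,348,.0975)]: print(n,a(s1,cx,cy,z,0))
st=env.get_obs()
print('pinhandle top (z .121)',at_z(*ray((302,117),'wrist',d,s2),.121))
E
python3 m.py
```

```text
LFl [ 0.4541 -0.0686  0.0303]
LFr [ 0.6208 -0.0628  0.0303]
strFl [0.4536 0.0274 0.0483]
strFr [0.6091 0.0341 0.0483]
strBl [0.4496 0.0513 0.0483]
strBr [0.679  0.0646 0.0483]
blkbot [ 0.6219 -0.0654  0.0303]
blktop [0.6108 0.0389 0.0533]
blkFL [ 0.6213 -0.0562  0.0533]
blkFR [ 0.7031 -0.0539  0.0533]
dock
deckL [ 0.4852 -0.1014  0.0325]
deckR [ 0.5555 -0.1133  0.0325]
railL [ 0.4791 -0.1176  0.0465]
railL2 [ 0.4621 -0.2236  0.0465]
railR [ 0.5583 -0.1283  0.0465]
railR2 [ 0.5437 -0.2361  0.0465]
hFL [ 0.4566 -0.2163  0.0975]
hFR [ 0.5516 -0.2321  0.0975]
hRL [ 0.4443 -0.3122  0.0975]
hRR [ 0.5385 -0.3249  0.0975]
ring [ 0.4944 -0.2955  0.0975]
pinhandle top (z .121) [0.4483 0.1542 0.121 ]
```

The picture shows the rest's left ledge edge, the back strip and the raised block, plus the hood with its ring at (683,348) in the crop. Measured yaw is about -8.4° for the dock and +2.4° for the rest, with a gap of about 41 mm. Next I'll go over the pin.

```bash
python3 -c "
from h import *
plan([.4484,.1555,.16],np.deg2rad(-8.4))"
```

```text
-> [0.4484, 0.1555, 0.16] dp [ 0.1695 -0.0246 -0.0767] ang [-0.0068  0.0002  0.0002] t 4.375
```

Emit:
drive_tool:
  commands:
    - {"dp": [0.06, -0.0246, -0.0767], "angular": [0, 0, 0]}
    - {"dp": [0.11, -0.0246, -0.0767], "angular": [0, 0, 0]}
    - {"dp": [0.165, -0.0246, -0.0767], "angular": [0, 0, 0]}
    - {"dp": [0.17, -0.0246, -0.0767], "angular": [0, 0, 0]}
    - {"dp": [0.17, -0.0246, -0.0767], "angular": [0, 0, 0]}

```text
time: 5.0
position: [0.4485, 0.1564, 0.1601]
orientation: [-0.461, -0.536, -0.461, 0.537]
force: [-0.1, -0.0, -0.2]
opening: 1.0
```

Run:
```python
from h import *
import cv2
st,d=snap('wrist','w3.png'); print(st['position'],st['time'])
for n in('pin_handle','stand_hole'):
  for k in env.tip_of(n,'wrist')[:2]: print(n,k)
t=env.spot_in('pin_handle','wrist');print(t)
im=d['image'];hsv=cv2.cvtColor(im,cv2.COLOR_RGB2HSV);print(hsv[117,302])
for r in (180,200,220,240,260): print(r,im[r,290:350:6].tolist())
cv2.imwrite('pics/c2.png',cv2.resize(im[90:300,200:440,::-1],None,fx=2.5,fy=2.5))
```

```text
[0.4485 0.1564 0.1601] 5.0
pin_handle {'uv': [323.1, 219.9], 'p': 0.76}
stand_hole {'uv': [324.6, 211.5], 'p': 0.92}
stand_hole {'uv': [448.2, 82.9], 'p': 0.45}
[{'uv': [324.0, 219.2], 'p': 0.84}]
[ 15  49 177]
180 [[102, 76, 59], [99, 73, 55], [125, 87, 60], [221, 149, 87], [222, 149, 87], [223, 150, 88], [223, 149, 87], [223, 146, 84], [223, 145, 85], [223, 142, 82]]
200 [[142, 92, 57], [141, 90, 57], [140, 90, 56], [140, 89, 55], [84, 79, 76], [93, 75, 67], [82, 76, 72], [92, 70, 56], [151, 94, 58], [156, 98, 60]]
220 [[128, 95, 73], [131, 84, 52], [135, 87, 53], [126, 80, 51], [105, 59, 36], [118, 62, 32], [115, 61, 35], [96, 56, 36], [222, 139, 81], [144, 92, 57]]
240 [[120, 108, 96], [173, 156, 139], [147, 93, 58], [139, 89, 55], [216, 105, 44], [216, 105, 43], [216, 105, 44], [205, 101, 45], [169, 151, 134], [170, 151, 135]]
260 [[175, 158, 140], [178, 162, 144], [168, 152, 133], [170, 153, 135], [173, 157, 138], [171, 155, 137], [180, 163, 145], [171, 156, 137], [165, 149, 132], [169, 152, 135]]
```

View pics/c2.png

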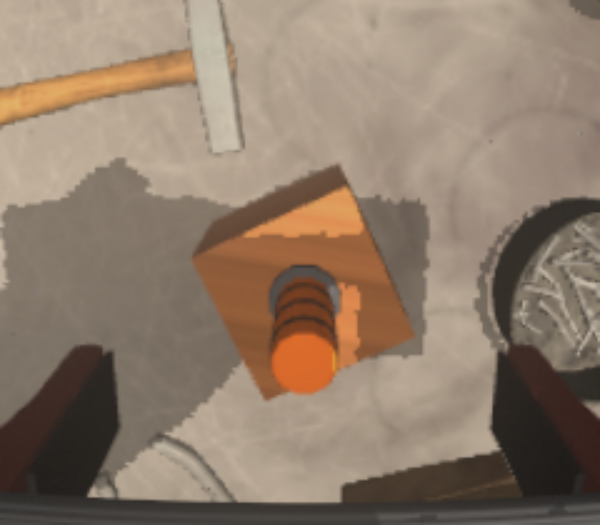

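The crop shows the handle top at (304,362) and the flange at (305,292), midway between the fingers. I'll work out the remaining offset.

Run:
```python
from h import *
st,d=snap('wrist')
for uv,z in (((321.6,234.8),.121),((322,206.5),.066),((323.1,219.9),.0935),((324.6,211.5),.062)): print(at_z(*ray(uv,'wrist',d,st),z))
print(tri([ray((321.6,234.8),'wrist',d,st),ray((302,117),'wrist',d,dict(position=np.array([.4604,.0791,.3299]),orientation=st['orientation']))]))
plan([.4485,.1565,.0935],np.deg2rad(-8.4))
```

```text
[0.4488 0.1556 0.121 ]
[0.4497 0.1585 0.066 ]
[0.45   0.1563 0.0935]
[0.451  0.1528 0.062 ]
(array([0.4491, 0.1556, 0.121 ]), [np.float64(0.00031173640172030455), np.float64(0.0003117364017203185)])
-> [0.4485, 0.1565, 0.0935] dp [ 0.068  -0.001   0.0005] ang [-0.0055 -0.0011 -0.0033] t 5.25
```

Emit:
drive_tool:
  commands:
    - {"dp": [0.035, 0, 0], "angular": [0, 0, 0]}
    - {"dp": [0.067, 0.0, 0.0], "angular": [-0.005, 0, 0]}
    - {"dp": [0.067, 0, 0], "angular": [-0.005, 0, 0]}

```text
time: 5.62
position: [0.4472, 0.1562, 0.092]
orientation: [-0.462, -0.534, -0.462, 0.536]
force: [0.8, 0.3, 0.5]
opening: 0.997
```

Emit:
drive_tool:
  commands:
    - {"dp": [0, 0, 0], "angular": [0, 0, 0]}
    - {"dp": [0, 0, 0], "angular": [0, 0, 0]}
    - {"dp": [0, 0, 0], "angular": [0, 0, 0]}
    - {"dp": [0, 0, 0], "angular": [0, 0, 0]}
    - {"dp": [0, 0, 0], "angular": [0, 0, 0]}
  gripper: 1
  grip_force: 40

```text
time: 6.25
position: [0.448, 0.1568, 0.0928]
orientation: [0.462, 0.535, 0.462, -0.535]
force: [-0.6, 0.9, -0.6]
opening: 0.467
```

Emit:
drive_tool:
  commands:
    - {"dp": [0, 0, 0], "angular": [0, 0, 0]}
    - {"dp": [0, 0, 0], "angular": [0, 0, 0]}
    - {"dp": [0, 0, 0], "angular": [0, 0, 0]}
    - {"dp": [0, 0, 0], "angular": [0, 0, 0]}

```text
time: 6.75
position: [0.4479, 0.1568, 0.0926]
orientation: [-0.462, -0.535, -0.462, 0.535]
force: [0.2, 0.8, -0.7]
opening: 0.202
```

Emit:
drive_tool:
  commands:
    - {"dp": [-0.03, 0, 0], "angular": [0, 0, 0]}
    - {"dp": [-0.07, 0, 0], "angular": [0, 0, 0]}
    - {"dp": [-0.12, 0, 0], "angular": [0, 0, 0]}
    - {"dp": [-0.12, 0, 0], "angular": [0, 0, 0]}

```text
time: 7.25
position: [0.45, 0.1579, 0.216]
orientation: [0.463, 0.537, 0.461, -0.533]
force: [0.7, 0.8, -1.2]
opening: 0.2
```

Run:
```python
from h import *
plan([.4945,-.295,.215],np.deg2rad(-8.4)); print(env.get_obs()['position'],env.get_obs()['opening'])
st,d=snap('wrist','w4.png')
```

```text
-> [0.4945, -0.295, 0.215] dp [0.0005 0.11   0.4416] ang [ 0.0003 -0.0027 -0.0064] t 7.25
[0.45   0.1579 0.216 ] 0.20003328258513436
```

Emit:
drive_tool:
  commands:
    - {"dp": [0, 0.11, 0.44], "angular": [0, 0, 0]}
    - {"dp": [0, 0.11, 0.44], "angular": [0, 0, 0]}
    - {"dp": [0, 0.11, 0.44], "angular": [0, 0, 0]}
    - {"dp": [0, 0.11, 0.44], "angular": [0, 0, 0]}
    - {"dp": [0, 0.11, 0.44], "angular": [0, 0, 0]}
    - {"dp": [0, 0.11, 0.44], "angular": [0, 0, 0]}
    - {"dp": [0, 0.11, 0.44], "angular": [0, 0, 0]}
    - {"dp": [0, 0.11, 0.44], "angular": [0, 0, 0]}
    - {"dp": [0, 0.11, 0.44], "angular": [0, 0, 0]}
    - {"dp": [0, 0.11, 0.44], "angular": [0, 0, 0]}

```text
time: 8.55
position: [0.4928, -0.292, 0.2119]
orientation: [0.462, 0.535, 0.464, -0.534]
force: [0.8, -0.5, -0.6]
opening: 0.2
```

Run:
```python
from h import *
st,d=snap('wrist','w5.png'); print(st['position'],st['time'])
for n,z in(('dock_hole',.0975),('pin_tip',.13),('pin_handle',.216)):
  for k in env.tip_of(n,'wrist')[:2]: print(n,k,at_z(*ray(k['uv'],'wrist',d,st),z))
cv2.imwrite('pics/c3.png',cv2.resize(d['image'][110:290,240:410,::-1],None,fx=3.3,fy=3.3))
```

```text
[ 0.4928 -0.292   0.2119] 8.55
dock_hole {'uv': [328.0, 203.0], 'p': 0.86} [ 0.4972 -0.2933  0.0975]
pin_handle {'uv': [323.4, 259.3], 'p': 0.91} [ 0.4934 -0.2891  0.216 ]
```

View pics/c3.png

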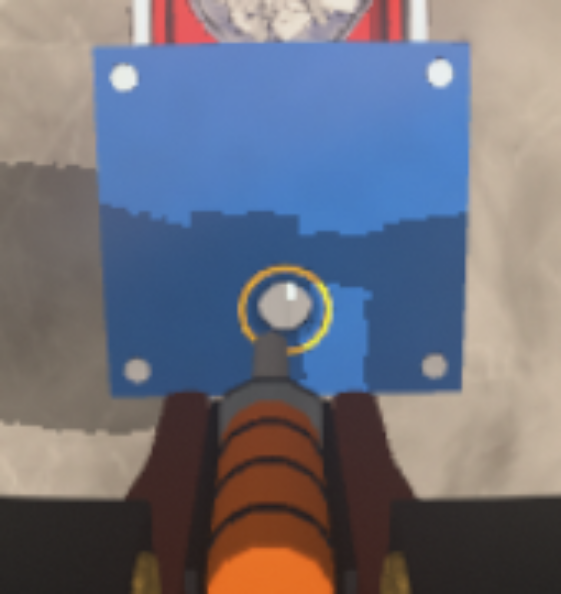

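The picture shows the ring centred at (286,310) and the pin tip at (270,335) in the crop. I'll compute the offset.

Run:
```python
from h import *
st,d=snap('wrist'); print(st['position'],st['time'])
s=dict(st,position=np.array([ 0.4928,-0.292,0.2119]))
tip=s['position'][2]-.0857
h=at_z(*ray((326.7,203.9),'wrist',d,s),.0975); p=at_z(*ray((321.8,211),'wrist',d,s),tip)
Rm=rot(st['orientation'])
print('hole',h,'tip',p,'diff',h-p,'in tool',Rm.T@(h-p)); print('nominal tip-tcp',p-s['position'])
hf=[at_z(*ray((240+a/3.3,110+b/3.3),'wrist',d,s),.0975) for a,b in ((93,45),(468,43),(110,397),(460,389))]; print(hf,np.mean(hf,0))
plan([h[0],h[1],.20],np.deg2rad(-8.4))
```

```text
[ 0.493  -0.293   0.2128] 8.75
hole [ 0.4961 -0.2941  0.0975] tip [ 0.4922 -0.2911  0.1262] diff [ 0.0039 -0.003  -0.0287] in tool [0.0287 0.0042 0.0024]
nominal tip-tcp [-0.0006  0.0009 -0.0857]
[array([ 0.4573, -0.2179,  0.0975]), array([ 0.5519, -0.2309,  0.0975]), array([ 0.445 , -0.3118,  0.0975]), array([ 0.5402, -0.3232,  0.0975])] [ 0.4986 -0.271   0.0975]
-> [np.float64(0.49610419599290706), np.float64(-0.29408771993837796), 0.2] dp [0.0128 0.0032 0.0002] ang [ 0.0024  0.     -0.0002] t 8.8
```

Emit:
drive_tool:
  commands:
    - {"dp": [0.01, 0.0037, 0.0015], "angular": [0.002, 0, 0]}
    - {"dp": [0.02, 0.0037, 0.0015], "angular": [0.002, 0, 0]}
    - {"dp": [0.02, 0.0037, 0.0015], "angular": [0.002, 0, 0]}

```text
time: 9.18
position: [0.4954, -0.2962, 0.1912]
orientation: [-0.461, -0.535, -0.463, 0.536]
force: [-0.7, 0.2, -0.8]
opening: 0.197
```

Run:
```python
from h import *
st,d=snap('wrist','w6.png'); print(st['position'],st['time'],st['force'])
cv2.imwrite('pics/c4.png',cv2.resize(d['image'][150:250,270:380,::-1],None,fx=5,fy=5,interpolation=2))
```

```text
[ 0.4954 -0.2962  0.1912] 9.175 [-0.6911  0.198  -0.8476]
```

View pics/c4.png

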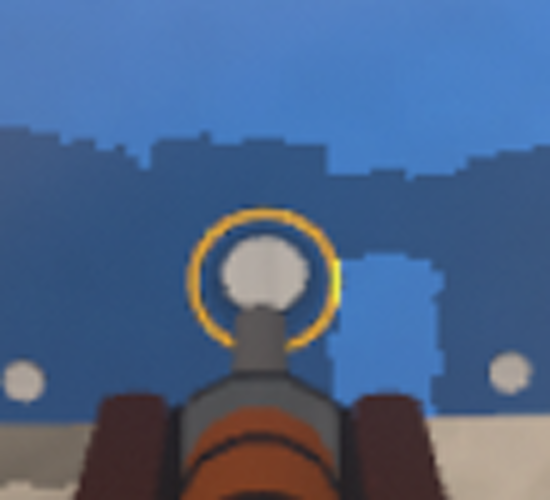

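The tip is at (261,309) and the ring at (265,279) in the crop: centred left-right, slightly too far towards -y.

Run:
```python
from h import *
st,d=snap('wrist'); print(st['position'],st['time'])
s=dict(st,position=np.array([.4954,-.2962,.1912]))
h=at_z(*ray((323,205.8),'wrist',d,s),.0975); p=at_z(*ray((322.2,211.5),'wrist',d,s),.1912-.0857)
print(h,p,rot(st['orientation']).T@(h-p),rot(st['orientation']))
plan([h[0]-(p[0]-s['position'][0]),h[1]-(p[1]-s['position'][1]),.1832],np.deg2rad(-8.4))
```

```text
[ 0.4958 -0.2964  0.1918] 9.225
[ 0.4959 -0.2935  0.0975] [ 0.495  -0.2957  0.1055] [ 0.008   0.0006 -0.0023] [[-0.0013  0.9891 -0.1475]
 [ 0.0008 -0.1475 -0.9891]
 [-1.     -0.0014 -0.0006]]
-> [np.float64(0.49636714970019924), np.float64(-0.29399926110793234), 0.1832] dp [ 0.0091 -0.0001 -0.0025] ang [-0.0015 -0.0003  0.0006] t 9.275
```

Emit:
drive_tool:
  commands:
    - {"dp": [0.002, 0, -0.0023], "angular": [0, 0, 0]}
    - {"dp": [0.004, 0, -0.0023], "angular": [0, 0, 0]}
    - {"dp": [0.012, 0, -0.0023], "angular": [0, 0, 0]}
    - {"dp": [0.022, 0, -0.0023], "angular": [0, 0, 0]}
    - {"dp": [0.03, 0, -0.0023], "angular": [0, 0, 0]}
    - {"dp": [0.03, 0, -0.0023], "angular": [0, 0, 0]}

```text
time: 10.02
position: [0.496, -0.294, 0.1616]
orientation: [-0.461, -0.535, -0.462, 0.536]
force: [-0.2, -0.2, -0.2]
opening: 0.199
```

Emit:
drive_tool:
  commands:
    - {"dp": [0.005, 0, 0], "angular": [0, 0, 0]}
    - {"dp": [0.01, 0, 0], "angular": [0, 0, 0]}
    - {"dp": [0.0145, 0, 0], "angular": [0, 0, 0]}
    - {"dp": [0.0155, 0, 0], "angular": [0, 0, 0]}
    - {"dp": [0.0155, 0, 0], "angular": [0, 0, 0]}

```text
time: 10.65
position: [0.4972, -0.295, 0.1479]
orientation: [0.462, 0.536, 0.461, -0.536]
force: [-0.7, -1.8, 4.0]
opening: 0.2
```

Run:
```python
from h import *
st,d=snap('wrist','w7.png'); print(st['position'],st['time'],st['force'])
for n,z in(('tray_grip',.0725),('findings_dish',.035),('dock_hole',.0975)):
  for k in env.tip_of(n,'wrist')[:1]: print(n,k,at_z(*ray(k['uv'],'wrist',d,st),z))
```

```text
[ 0.4972 -0.295   0.1479] 10.65 [-0.7001 -1.7646  4.0134]
findings_dish {'uv': [318.5, 45.2], 'p': 0.91} [ 0.5138 -0.1619  0.035 ]
dock_hole {'uv': [323.5, 224.9], 'p': 0.56} [ 0.4981 -0.2933  0.0975]
```

Emit:
drive_tool:
  commands:
    - {"dp": [0.001, 0, 0], "angular": [0, 0, 0]}
    - {"dp": [0.001, 0, 0], "angular": [0, 0, 0]}
    - {"dp": [0.001, 0, 0], "angular": [0, 0, 0]}

```text
time: 11.22
position: [0.497, -0.2949, 0.1465]
orientation: [0.462, 0.536, 0.461, -0.536]
force: [0.7, -3.2, 5.2]
opening: 0.195
```

Run:
```python
from h import *
st,d=snap('wrist','w8.png'); print(st['position'],st['time'],st['force'])
for n,z in(('tray_grip',.0725),('findings_dish',.035)):
  for k in env.tip_of(n,'wrist')[:1]: print(n,k,at_z(*ray(k['uv'],'wrist',d,st),z))
```

```text
[ 0.497  -0.2949  0.1465] 11.225 [ 0.7295 -3.1673  5.1634]
findings_dish {'uv': [318.4, 26.6], 'p': 0.87} [ 0.5159 -0.1458  0.035 ]
```

Emit:
drive_tool:
  commands:
    - {"dp": [-0.02, 0, 0], "angular": [0, 0, 0]}
    - {"dp": [-0.045, 0, 0], "angular": [0, 0, 0]}
    - {"dp": [-0.07, 0, 0], "angular": [0, 0, 0]}
    - {"dp": [-0.075, 0, 0], "angular": [0, 0, 0]}

```text
time: 11.88
position: [0.4967, -0.2935, 0.2215]
orientation: [0.462, 0.536, 0.462, -0.535]
force: [-0.3, -0.5, -1.2]
opening: 0.196
```

Run:
```python
from h import *
st=env.get_obs(); print(st['position'],st['time'],st['force'],st['opening'])
plan([.448,.1568,.222],np.deg2rad(-8.4))
```

```text
[ 0.4967 -0.2935  0.2215] 11.875 [-0.2906 -0.5238 -1.2407] 0.19572105161936304
-> [0.448, 0.1568, 0.222] dp [-0.0003 -0.1144 -0.4383] ang [-0.0009 -0.0006 -0.0004] t 11.875
```

Emit:
drive_tool:
  commands:
    - {"dp": [0, -0.1144, -0.438], "angular": [0, 0, 0]}
    - {"dp": [0, -0.1144, -0.438], "angular": [0, 0, 0]}
    - {"dp": [0, -0.1144, -0.438], "angular": [0, 0, 0]}
    - {"dp": [0, -0.1144, -0.438], "angular": [0, 0, 0]}
    - {"dp": [0, -0.1144, -0.438], "angular": [0, 0, 0]}
    - {"dp": [0, -0.1144, -0.438], "angular": [0, 0, 0]}
    - {"dp": [0, -0.1144, -0.438], "angular": [0, 0, 0]}
    - {"dp": [0, -0.1144, -0.438], "angular": [0, 0, 0]}
    - {"dp": [0, -0.1144, -0.438], "angular": [0, 0, 0]}
    - {"dp": [0, -0.1144, -0.438], "angular": [0, 0, 0]}

```text
time: 13.12
position: [0.448, 0.1537, 0.2204]
orientation: [-0.461, -0.536, -0.461, 0.537]
force: [-0.3, 0.1, -2.4]
opening: 0.2
```

Run:
```python
from h import *
st,d=snap('wrist','w9.png'); print(st['position'],st['time'],st['opening'])
for n,z in(('stand_hole',.062),('pin_tip',.136)):
  for k in env.tip_of(n,'wrist')[:1]: print(n,k,at_z(*ray(k['uv'],'wrist',d,st),z))
cv2.imwrite('pics/c5.png',cv2.resize(d['image'][130:250,260:380,::-1],None,fx=4,fy=4,interpolation=2))
plan([.448,.1568,.16],np.deg2rad(-8.4))
```

```text
[0.448  0.1537 0.2204] 13.125 0.20011750759520275
stand_hole {'uv': [320.5, 263.6], 'p': 0.73} [0.4333 0.0727 0.062 ]
pin_tip {'uv': [321.3, 215.5], 'p': 0.62} [0.4464 0.1513 0.136 ]
-> [0.448, 0.1568, 0.16] dp [ 0.0609 -0.0007 -0.0027] ang [-0.0044  0.0008  0.0004] t 13.275
```

View pics/c5.png

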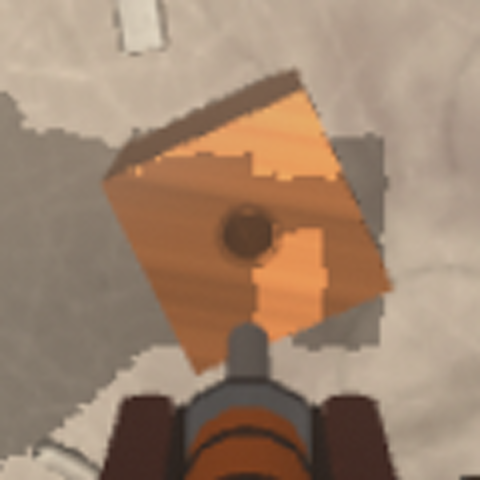

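The stand hole is at (247,234) and the pin tip at (248,328) in the crop. I'll compute the alignment.

Run:
```python
from h import *
st,d=snap('wrist')
s=dict(st,position=np.array([.448,.1537,.2204]))
h=at_z(*ray((321.75,188.5),'wrist',d,s),.062); p=at_z(*ray((322,211.5),'wrist',d,s),.2204-.0857)
o=p-s['position'];print(h,p,o,st['position'])
plan([h[0]-o[0],h[1]-o[1],.16],np.deg2rad(-8.4))
```

```text
[0.4474 0.1557 0.062 ] [0.4475 0.1541 0.1347] [-0.0005  0.0004 -0.0857] [0.4483 0.154  0.2209]
-> [np.float64(0.4479384515291814), np.float64(0.15531929956613547), 0.16] dp [ 0.061  -0.0005 -0.001 ] ang [-0.004   0.0006  0.0001] t 13.325
```

Emit:
drive_tool:
  commands:
    - {"dp": [0.03, 0, -0.0018], "angular": [-0.004, 0, 0]}
    - {"dp": [0.055, 0, -0.0018], "angular": [-0.004, 0, 0]}
    - {"dp": [0.065, 0, -0.0018], "angular": [-0.004, 0, 0]}
    - {"dp": [0.074, 0, -0.0018], "angular": [-0.004, 0, 0]}
    - {"dp": [0.085, 0, -0.0018], "angular": [-0.004, 0, 0]}
    - {"dp": [0.09, 0, -0.0018], "angular": [-0.004, 0, 0]}

```text
time: 14.08
position: [0.4483, 0.1575, 0.1308]
orientation: [-0.463, -0.535, -0.463, 0.535]
force: [-0.7, 0.1, -0.9]
opening: 0.2
```

Emit:
drive_tool:
  commands:
    - {"dp": [0.015, 0, 0], "angular": [0, 0, 0]}
    - {"dp": [0.027, 0, 0], "angular": [0, 0, 0]}
    - {"dp": [0.036, 0, 0], "angular": [0, 0, 0]}
    - {"dp": [0.037, 0, 0], "angular": [0, 0, 0]}
    - {"dp": [0.037, 0, 0], "angular": [0, 0, 0]}

```text
time: 14.7
position: [0.4484, 0.1578, 0.0942]
orientation: [0.463, 0.535, 0.463, -0.535]
force: [0.7, 0.6, -1.0]
opening: 0.197
```

Emit:
drive_tool:
  commands:
    - {"dp": [0.001, 0, 0], "angular": [0, 0, 0]}
    - {"dp": [0.001, 0, 0], "angular": [0, 0, 0]}

```text
time: 14.95
position: [0.4485, 0.1576, 0.0934]
orientation: [0.463, 0.535, 0.463, -0.535]
force: [0.6, -0.8, -0.9]
opening: 0.198
```

Emit:
drive_tool:
  commands:
    - {"dp": [0, 0, 0], "angular": [0, 0, 0]}
    - {"dp": [0, 0, 0], "angular": [0, 0, 0]}
    - {"dp": [0, 0, 0], "angular": [0, 0, 0]}
    - {"dp": [0, 0, 0], "angular": [0, 0, 0]}
  gripper: 0.45

```text
time: 15.45
position: [0.4483, 0.1576, 0.0932]
orientation: [0.463, 0.535, 0.463, -0.535]
force: [0.2, -0.7, -1.1]
opening: 0.545
```

Emit:
drive_tool:
  commands:
    - {"dp": [-0.03, 0, 0], "angular": [0, 0, 0]}
    - {"dp": [-0.08, 0, 0], "angular": [0, 0, 0]}
    - {"dp": [-0.12, 0, 0], "angular": [0, 0, 0]}
    - {"dp": [-0.12, 0, 0], "angular": [0, 0, 0]}

```text
time: 15.95
position: [0.4501, 0.1585, 0.216]
orientation: [0.464, 0.537, 0.462, -0.533]
force: [-0.3, -0.4, 0.1]
opening: 0.551
```

Run:
```python
from h import *
st,d=snap('wrist','w10.png'); print(st['position'],st['time'],st['opening'],st['force'])
for n,z in(('stand_hole',.062),('pin_handle',.0935)):
  for k in env.tip_of(n,'wrist')[:1]: print(n,k,at_z(*ray(k['uv'],'wrist',d,st),z))
plan([.520,-.115,.18],np.deg2rad(-8.4))
```

```text
[0.4501 0.1585 0.216 ] 15.95 0.5507366110888358 [-0.2957 -0.3564  0.0805]
stand_hole {'uv': [320.4, 196.1], 'p': 0.67} [0.4482 0.1543 0.062 ]
pin_handle {'uv': [321.3, 201.9], 'p': 0.91} [0.4494 0.1568 0.0935]
-> [0.52, -0.115, 0.18] dp [0.0324 0.1107 0.2589] ang [0.0025 0.0009 0.0011] t 16.1
```

Emit:
drive_tool:
  commands:
    - {"dp": [0, 0.109, 0.247], "angular": [0, 0, 0]}
    - {"dp": [0, 0.109, 0.247], "angular": [0, 0, 0]}
    - {"dp": [0, 0.109, 0.247], "angular": [0, 0, 0]}
    - {"dp": [0, 0.109, 0.247], "angular": [0, 0, 0]}
    - {"dp": [0.03, 0.109, 0.247], "angular": [0, 0, 0]}
    - {"dp": [0.046, 0.109, 0.247], "angular": [0, 0, 0]}
    - {"dp": [0.046, 0.109, 0.247], "angular": [0, 0, 0]}

```text
time: 16.98
position: [0.5191, -0.1006, 0.1652]
orientation: [-0.462, -0.533, -0.465, 0.535]
force: [0.6, 0.9, -0.4]
opening: 0.548
```

Run:
```python
from h import *
st,d=snap('wrist','w11.png'); print(st['position'],st['time'])
for n,z in(('tray_grip',.0725),('tray_center',.0465),('findings_dish',.035)):
  for k in env.tip_of(n,'wrist')[:1]: print(n,k,at_z(*ray(k['uv'],'wrist',d,st),z))
cv2.imwrite('pics/c6.png',cv2.resize(d['image'][20:300,150:490,::-1],None,fx=2,fy=2,interpolation=2))
```

```text
[ 0.5191 -0.1006  0.1652] 16.975
tray_grip {'uv': [323.2, 207.3], 'p': 0.87} [ 0.5193 -0.0988  0.0725]
findings_dish {'uv': [328.4, 243.0], 'p': 0.81} [ 0.5177 -0.146   0.035 ]
```

View pics/c6.png

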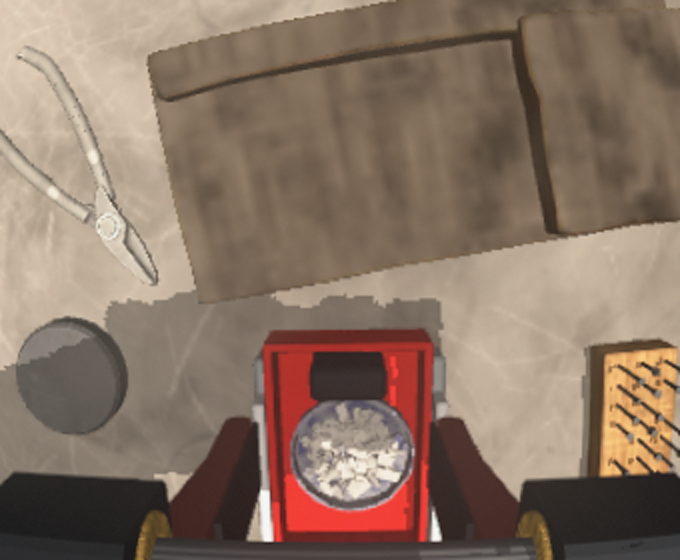

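The tray is out, with its block about (348,385), the dish behind it, and the ledge clear ahead. I'll measure the rest and block lines from this view.

Run:
```python
from h import *
st,d=snap('wrist'); print(st['position'])
s=dict(st,position=np.array([.5191,-.1006,.1652]))
P={}
for n,cx,cy,z in [('LFl',202,303,.0303),('LFr',550,237,.0303),('strL',172,101,.0303),('strR',510,40,.0303),('blkN',547,233,.0303),('blkF',518,45,.0303),('blockL',309,388,.0845),('blockR',388,388,.0845),('trFL',265,345,.0605),('trFR',432,345,.0605),('trFLtop',270,331,.0605),('trRL',277,535,.0605),('trRR',425,535,.0605)]:
    P[n]=at_z(*ray((cx/2+150,cy/2+20),'wrist',d,s),z); print(n,P[n])
a=lambda p,q:np.degrees(np.arctan2(*(P[q]-P[p])[[1,0]]))
print('yaw',a('LFl','LFr'),a('strL','strR'),a('blkN','blkF')-90,'tray',a('trFL','trFR'))
plan([.5195,-.1,.081],np.deg2rad(-8.4))
```

```text
[ 0.5212 -0.101   0.168 ]
LFl [ 0.4565 -0.0675  0.0303]
LFr [ 0.6219 -0.0587  0.0303]
strL [0.4578 0.0281 0.0303]
strR [0.6148 0.0355 0.0303]
blkN [ 0.6206 -0.0567  0.0303]
blkF [0.6183 0.0328 0.0303]
blockL [ 0.5054 -0.0987  0.0845]
blockR [ 0.5354 -0.103   0.0845]
trFL [ 0.4876 -0.085   0.0605]
trFR [ 0.5567 -0.0948  0.0605]
trFLtop [ 0.4907 -0.0794  0.0605]
trRL [ 0.4764 -0.1757  0.0605]
trRR [ 0.5451 -0.1856  0.0605]
yaw 3.0479192730532674 2.6831964270365702 1.4874392179942646 tray -8.08251909797834
-> [0.5195, -0.1, 0.081] dp [ 0.0871 -0.0021 -0.0011] ang [ 0.0045 -0.     -0.0016] t 17.225
```

Emit:
drive_tool:
  commands:
    - {"dp": [0.04, -0.001, 0], "angular": [0.003, 0, 0]}
    - {"dp": [0.075, -0.001, 0], "angular": [0.003, 0, 0]}
    - {"dp": [0.087, -0.001, 0], "angular": [0.003, 0, 0]}
    - {"dp": [0.087, -0.001, 0], "angular": [0.003, 0, 0]}
    - {"dp": [0.087, -0.001, 0], "angular": [0.003, 0, 0]}

```text
time: 17.85
position: [0.5208, -0.1023, 0.0816]
orientation: [0.463, 0.536, 0.461, -0.535]
force: [-0.3, 0.2, 0.6]
opening: 0.551
```

Emit:
drive_tool:
  commands:
    - {"dp": [0, 0, 0], "angular": [0, 0, 0]}
    - {"dp": [0, 0, 0], "angular": [0, 0, 0]}
    - {"dp": [0, 0, 0], "angular": [0, 0, 0]}
    - {"dp": [0, 0, 0], "angular": [0, 0, 0]}
  gripper: 1
  grip_force: 25

```text
time: 18.35
position: [0.5201, -0.1024, 0.0808]
orientation: [0.462, 0.536, 0.462, -0.535]
force: [-1.4, -0.4, 6.3]
opening: 0.342
```

Run:
```python
from h import *
st=env.get_obs(); print(st['position'],st['time'],st['force'],st['opening'])
yd=-8.2; u=np.array([np.sin(np.radians(8.2)),np.cos(np.radians(8.2))])
p=st['position'][:2]; 
for L in(.075,.08): print(L,p+L*u)
plan([*(p+.078*u),st['position'][2]],np.deg2rad(-8.3),st)
```

```text
[ 0.5201 -0.1024  0.0808] 18.35 [-1.3659 -0.3845  6.3118] 0.3415455476095826
0.075 [ 0.5308 -0.0282]
0.08 [ 0.5315 -0.0233]
-> [np.float64(0.5312385074614999), np.float64(-0.02523894382888156), np.float64(0.0807671961706398)] dp [-0.     -0.0003 -0.078 ] ang [-0.0023  0.0003 -0.0009] t 18.35
```

Emit:
drive_tool:
  commands:
    - {"dp": [0, 0, -0.003], "angular": [0, 0, 0]}
    - {"dp": [0, 0, -0.01], "angular": [0, 0, 0]}
    - {"dp": [0, 0, -0.018], "angular": [0, 0, 0]}
    - {"dp": [0, 0, -0.02], "angular": [0, 0, 0]}

```text
time: 18.85
position: [0.5231, -0.0821, 0.0805]
orientation: [0.462, 0.535, 0.462, -0.535]
force: [-0.4, -3.5, 4.5]
opening: 0.34
```

Emit:
drive_tool:
  commands:
    - {"dp": [0, 0, -0.008], "angular": [0, 0, 0]}
    - {"dp": [0, 0, -0.018], "angular": [0, 0, 0]}
    - {"dp": [0, 0, -0.028], "angular": [0, 0, 0]}
    - {"dp": [0, 0, -0.038], "angular": [0, 0, 0]}
    - {"dp": [0.0005, 0, -0.048], "angular": [0, 0, 0]}
    - {"dp": [0.001, 0, -0.056], "angular": [0, 0, 0]}
    - {"dp": [0.001, 0, -0.059], "angular": [0, 0, 0]}
    - {"dp": [0.001, 0, -0.059], "angular": [0, 0, 0]}

```text
time: 19.85
position: [0.5313, -0.0233, 0.0792]
orientation: [0.462, 0.536, 0.462, -0.535]
force: [0.4, 1.2, 2.1]
opening: 0.339
```

Run:
```python
from h import *
st=env.get_obs(); print(st['position'],st['time'],st['force'],st['torque'],st['opening'])
for p in ([.534,-.006],[.537,.008],[.538,.016],[.538,.020]): plan([*p,.0785],np.deg2rad(2.6),st)
```

```text
[ 0.5313 -0.0233  0.0792] 19.85 [0.3599 1.1679 2.141 ] [0.1533 0.0876 0.036 ] 0.3386960525041216
-> [0.534, -0.006, 0.0785] dp [ 0.0007  0.0001 -0.0175] ang [-0.1919 -0.0009 -0.0001] t 19.85
-> [0.537, 0.008, 0.0785] dp [ 0.0007  0.001  -0.0318] ang [-0.1919 -0.0009 -0.0001] t 19.85
-> [0.538, 0.016, 0.0785] dp [ 0.0007  0.0008 -0.0399] ang [-0.1919 -0.0009 -0.0001] t 19.85
-> [0.538, 0.02, 0.0785] dp [ 0.0007  0.0003 -0.0438] ang [-0.1919 -0.0009 -0.0001] t 19.85
```

Emit:
drive_tool:
  commands:
    - {"dp": [0, 0, -0.005], "angular": [0, 0, 0]}
    - {"dp": [0, 0, -0.011], "angular": [-0.01, 0, 0]}
    - {"dp": [0.0006, 0, -0.017], "angular": [-0.04, 0, 0]}
    - {"dp": [0.001, 0, -0.022], "angular": [-0.08, 0, 0]}
    - {"dp": [0.001, 0.0005, -0.027], "angular": [-0.12, 0, 0]}
    - {"dp": [0.001, 0.0008, -0.032], "angular": [-0.16, 0, 0]}
    - {"dp": [0.001, 0.0008, -0.036], "angular": [-0.192, 0, 0]}
    - {"dp": [0.001, 0.0008, -0.037], "angular": [-0.192, 0, 0]}
    - {"dp": [0.001, 0.0008, -0.037], "angular": [-0.192, 0, 0]}

```text
time: 20.98
position: [0.5385, 0.0119, 0.079]
orientation: [0.512, 0.489, 0.511, -0.488]
force: [-0.1, -3.4, 7.0]
opening: 0.341
```

Run:
```python
from h import *
st,d=snap('wrist','w12.png'); print(st['position'],st['time'],st['force'],st['torque'],st['opening'])
plan([.538,.0205,.0782],np.deg2rad(2.6),st)
for n,z in(('tray_grip',.0703),('findings_dish',.033)):
  for k in env.tip_of(n,'wrist')[:1]: print(n,k,at_z(*ray(k['uv'],'wrist',d,st),z))
cv2.imwrite('pics/c7.png',cv2.resize(d['image'][20:300,150:490,::-1],None,fx=2,fy=2,interpolation=2))
```

```text
[0.5385 0.0119 0.079 ] 20.975 [-0.1007 -3.391   6.9974] [-0.8304  0.1173  0.029 ] 0.34061391346507786
-> [0.538, 0.0205, 0.0782] dp [ 0.0008 -0.0001 -0.0086] ang [ 0.0002  0.001  -0.0017] t 20.975
findings_dish {'uv': [323.8, 288.2], 'p': 0.82} [ 0.5416 -0.0328  0.033 ]
```

View pics/c7.png

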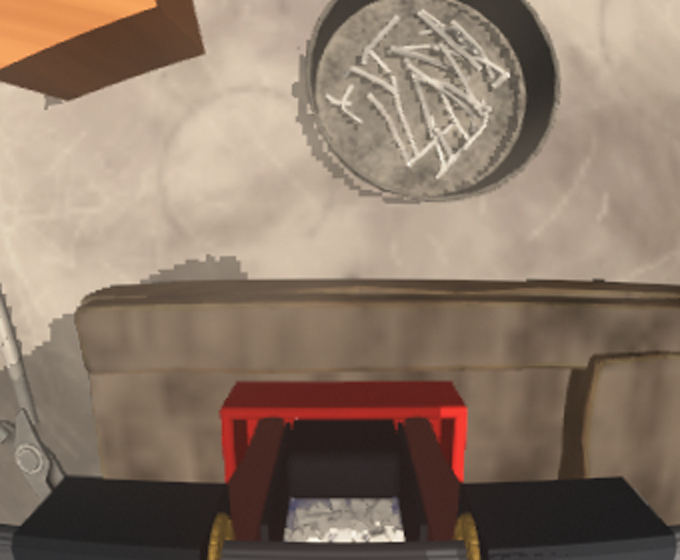

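The tray front (y≈382 in the crop) is parallel to the strip edge (y≈372), with a small gap left. I'll push the last millimetres gently.

Emit:
drive_tool:
  commands:
    - {"dp": [0, 0, -0.003], "angular": [0, 0, 0]}
    - {"dp": [0, 0, -0.006], "angular": [0, 0, 0]}
    - {"dp": [0, 0, -0.0075], "angular": [0, 0, 0]}
    - {"dp": [0, 0, -0.0085], "angular": [0, 0, 0]}
    - {"dp": [0, 0, -0.0085], "angular": [0, 0, 0]}

```text
time: 21.75
position: [0.5384, 0.0176, 0.079]
orientation: [0.512, 0.488, 0.509, -0.49]
force: [0.6, -10.4, 8.7]
opening: 0.343
```

Emit:
drive_tool:
  commands:
    - {"dp": [0, 0, 0.002], "angular": [0, 0, 0]}
    - {"dp": [0, 0, 0.002], "angular": [0, 0, 0]}

```text
time: 22.0
position: [0.5384, 0.0174, 0.079]
orientation: [0.512, 0.489, 0.51, -0.489]
force: [1.4, -6.2, 7.0]
opening: 0.339
```

Emit:
drive_tool:
  commands:
    - {"dp": [0, 0, 0], "angular": [0, 0, 0]}
    - {"dp": [0, 0, 0], "angular": [0, 0, 0]}
    - {"dp": [0, 0, 0], "angular": [0, 0, 0]}
  gripper: 0.45

```text
time: 22.38
position: [0.537, 0.0194, 0.078]
orientation: [0.511, 0.488, 0.512, -0.488]
force: [-0.4, 0.6, 0.6]
opening: 0.548
```

Emit:
drive_tool:
  commands:
    - {"dp": [-0.02, 0, 0], "angular": [0, 0, 0]}
    - {"dp": [-0.06, 0, 0], "angular": [0, 0, 0]}
    - {"dp": [-0.11, 0, 0], "angular": [0, 0, 0]}
    - {"dp": [-0.16, 0, 0], "angular": [0, 0, 0]}
    - {"dp": [-0.2, 0, 0], "angular": [0, 0, 0]}
    - {"dp": [-0.2, 0, 0], "angular": [0, 0, 0]}
    - {"dp": [-0.2, 0, 0], "angular": [0, 0, 0]}

```text
time: 23.25
position: [0.5366, 0.0187, 0.2773]
orientation: [0.511, 0.488, 0.511, -0.489]
force: [-0.5, -0.2, 0.8]
opening: 0.549
```

Run:
```python
from h import *
st,d=snap('wrist','w13.png'); print(st['position'],st['time'],st['force'],st['opening'])
for n,z in(('tray_grip',.0703),('tray_center',.0443),('findings_dish',.033),('pin_handle',.0935),('stand_hole',.062)):
  for k in env.tip_of(n,'wrist')[:1]: print(n,k,at_z(*ray(k['uv'],'wrist',d,st),z))
cv2.imwrite('pics/c8.png',cv2.resize(d['image'][60:320,190:480,::-1],None,fx=2.3,fy=2.3,interpolation=2))
```

```text
[0.5366 0.0187 0.2773] 23.25 [-0.4613 -0.2244  0.79  ] 0.549295229870666
tray_grip {'uv': [322.3, 176.9], 'p': 0.95} [0.5361 0.0235 0.0703]
findings_dish {'uv': [325.7, 206.8], 'p': 0.69} [ 0.5427 -0.0233  0.033 ]
pin_handle {'uv': [242.5, 55.7], 'p': 0.94} [0.4445 0.1579 0.0935]
```

View pics/c8.png

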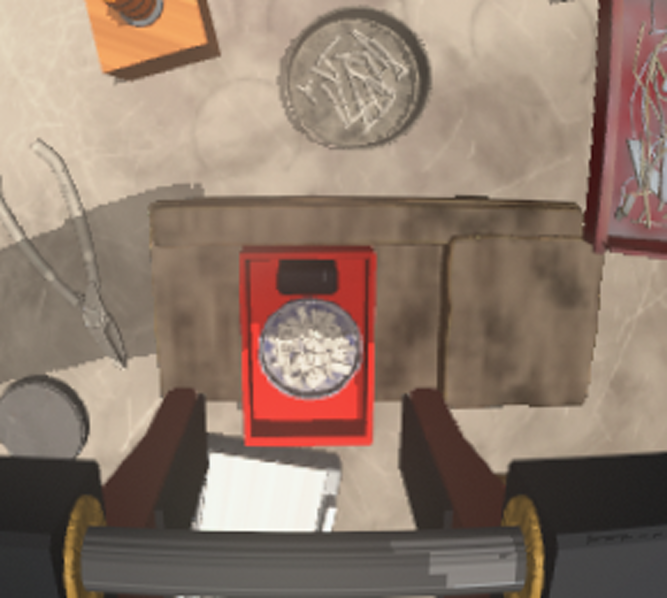

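The tray sits square against the strip, at y≈247 in the crop. The dish is inside it at (310,350), and the pin is in its stand at the upper left. Everything checks out, so I'm handing in.

```bash
python3 -c "
from h import *
print(env.sign_off())"
```

```text
the job is handed in; nothing more can be done
None
```

The job is done and handed in, with the robot's clock at about 23.5 s of the 69 s allowed. The hand-in gave no verdict.

- **Latch and pin:** The release pin tripped the latch at about 5 N, and the tray sprang out by close to the expected 60 mm. The pin then went back into its stand. It seated without force, and the networks found its handle where it had been, to within about 5 mm.
- **Tray:** I held it by the block and slid it across the gap. I turned it about 11° to match the rest, lowered it the 2 mm step onto the ledge, and pushed until it met the back strip at about 10 N. Then I let go and raised the arm 200 mm clear.
- **Last checks:** The final picture shows the tray square against the strip with the dish inside. The pin stands in its stand and nothing near the rest looks moved. The dock end was mostly out of that view, so I did not re-check the bystanders there. The tool read no contact force after release.
- **Disagreements:**
  - The networks twice reported wrong points: the bottle taken for the pin handle, and a false stand hole. I used positions picked by hand from the pictures instead.
  - The network put the final grip point 4–6 mm closer to the strip than the arm's own reading. I relied on the contact force and the picture instead.

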